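Rack two balance sticks heavy end down and latch the bail

ROBOT

A 6-joint arm with a two-finger parallel gripper is mounted at the origin on the work surface. World frame = base frame: x ahead of the robot, y to its left, z up, the work surface at z = 0. Lengths are in mm, angles in degrees, forces in N, time in s.
With the tool pointing down it reaches from about 350 to 850 mm from the base axis. Payload 8.1 kg.
Tool frame: the origin (TCP) lies at the very end of the fingers, on their centre line; the grasp point (between the pads) lies r.tcp_to_grasp behind it (r.tcp_to_grasp is the distance from the TCP to the grasp point, in mm); z points along the fingers, y is the line along which they close (so a half turn about z gives the same grasp; the last joint's range is limited). The gripper opens to 85 mm and grips with 20 to 120 N. Pads are 22 mm wide; open, the fingers measure 114 mm over their backs; the gripper's body (76 mm by 85 mm) begins 54 mm behind the grasp point. The pads swing forward as they close: fully open they stand 13 mm farther back than shut.
Start: joints at [-73.82, 7.471, 85.268, -0, 87.261, -4.893], TCP at [215.758, -559.869, 231.292] pointing down, gripper open.
Joint ranges: [-169.43, 169.43], [-51.17, 129.36], [1.28, 143.12], [-76.62, 256.62], [0, 156.53], [-152.29, 152.29]. Speed limits (degrees/s): [136.94, 136.94, 159.86, 180, 180, 180].

INTERFACE

Orientations are given as [roll, pitch, yaw] about the fixed x, y, z axes, in that order (R = Rz(yaw) Ry(pitch) Rx(roll)).
In Python, from bench import r gives the robot as it stands.
- The arm moves only by the shell command python3 -m handwheel 'ROWS' [OPENING] [FORCE]. ROWS is JSON, a list of rows, each a list of 4 numbers: the shift along the tool's x, y, z in m, then the turn about the tool's z in degrees. A call has 1 to 10 rows; each row shifts and turns the commanded pose from where the row before left it, along the tool's axes as they then stand; what a row does not reach is not made up. A row lasts 1/10 s, in which the tool goes at most 50 mm and 8.59 degrees, less where a joint would pass 70% of its speed; a pose out of reach is approached as far as the arm can. A call is refused whole if a number of a shift passes 0.05 or a number of a turn 8.59, either way. A call with a gripper value outside its range is refused whole. OPENING is the finger opening in m, from 0 to 0.0854, set as the call begins (- or left out, the last holds). The fingers move at their own pace and stop on an object; FORCE is the grip in N (left out, the last holds). Time passes only in rows, so rows that do not move let the fingers close. It gives the time, the measured TCP pose, the force, the opening and the grip force at its end, in the units of the state.
- r.sense(): the state, without advancing time (a new reading comes with each control period).
- r.snapshot(name): name is "side" or "top" or "wrist"; returns the picture (420x560x3 uint8, red, green, blue); there is no depth.
- r.camera_params(name): a dict with "fx", "fy", "cx", "cy" (pixels), "D" ([k1, k2, p1, p2, k3] as OpenCV has them; the pictures are not rectified), "R" (3x3) and "t" (3): a world point X has camera coordinates R X + t; the wrist camera has in their place "mount" (4x4, takes a point from camera to tool coordinates, whose origin is the TCP and whose axes are the flange's). Camera axes: x right, y down, z forward; pixel columns grow to the right and rows downward; lengths in mm; the calibration is good to about 2 mm. A picture is of the moment at which its call begins: read the wrist's pose just before it. camera_params takes no time and is no camera call.
- r.hand_in(): hands the job in; it is judged then, once.
The state is a dict: "time": time; "joint_pos": joint angles; "qd": joint speeds; "joint_efforts": joint torques, N m; "tool_pos": TCP position; "tcp_rot": TCP orientation; "ft_force": force on the tool from outside, world axes, zero at the start; "wrist_torque": the same for the moment, N m; "finger_gap": finger opening in mm; "grip_force": force on a finger pad.
Only numpy, scipy, OpenCV 4.12 (cv2) and the standard library are available. Lean on these libraries where they do the work, as an engineer would, in place of code of your own. Each camera call takes 0.05 s, during which the arm holds its last target. There are 200 camera calls.

TASK

Two look-alike balance sticks lie on the bench, each with a hidden slug in one end: lift each at its middle to find which end is heavy. Lay both gently in the two places of the sloped cradle, heavy end at the low end, resting on both rubber rests, then swing the wire bail over centre so that it clamps down across both sticks. Leave the loose hardware around them where it is.

Things in the scene. Friction and masses are not known exactly. Their poses are not given: they have to be found in the camera images.
- stick_a: balance stick: square aluminium tube 30 x 30, 220 long with black end caps, 0.48 kg. Origin at its very centre, x along its length. A hidden slug fixed in one end puts the centre of mass 53 from mid-length; which end differs from run to run and stick to stick, cannot be seen and does not follow from the axes. Held level at mid-length it loads the wrist with 0.25 N m, heavy end pulling down
- stick_b: the other balance stick, same shape and description as stick_a
- cradle: fixed grey steel cradle; base plate 240 x 200 on the table, origin under its centre, x points level from the low end to the high end of the slope
- deck: sloped plate 240 x 200, rising 35 degrees. Origin at the centre of its upper face, 90 above the table; x up the slope, y across, z square to it. Two places for sticks, lengthwise along x, at y = -42.5 and +42.5: a stick is home with its centre at x = 0 (it may slide to -12), z = 43. Stop plate at the low end (x = -122, 46 high). Between the rests 28 free depth under a stick for fingers
- low_rest: black rubber rest across the deck near the low end, 14 long, origin at deck x = -65, y = 0, z = 0. Its top is 28 above the deck; at each place two horns 12 higher leave a 45 wide notch
- high_rest: the same rest near the high end, origin at deck x = +65. A stick lying heavy end down loads this one by under 1 N, heavy end up by about 2 to 3.5 N
- bail (a joint): angle of the wire bail; hinge along deck y through deck x = 65, z = 43, bar 100 from it. 0: thrown back past the high end, as at the start (bar at deck x = 152, z = 93); grows as it swings up and over to the low end. It falls back until past upright (0.44 rad), beyond that it falls over by itself and rests across the sticks at 2.44 (2.6 if there are none)
- bail_bar (a point): middle of the bail's cross bar, steel wire 6 thick, 206 long, parallel to deck y; about 0.25 m above the table at the start, with free space below and behind it
- foot1: bystander: black plastic rack foot, a disc 38 across and 18 high; origin under its centre
- foot2: bystander: black plastic rack foot, a disc 38 across and 18 high; origin under its centre
- foot3: bystander: black plastic rack foot, a disc 38 across and 18 high; origin under its centre
- foot4: bystander: black plastic rack foot, a disc 38 across and 18 high; origin under its centre
- rack_ear: bystander: silver angle bracket, 90 x 44 flat with a 38 high flange; origin under its centre
- plug: bystander: brass patch plug lying down, 70 long, 16 thick; origin under it
- blue_knob: bystander: blue anodised knob, 32 across, 20 high; origin under its centre
There are look-alikes about, which are no part of the job. What is shaped like the stick_b but purple or yellow is not meant.

How it is judged:
By the outcome, as a careful person would: the job done as asked, in the order asked, and still so for the second after the job is handed in, with the robot touching nothing.
It also fails if it takes over 72 s, if anything falls off the work surface, if the arm or the gripper's body presses on something with over 40 N, if the wrist force passes 120 N, or if a joint passes its speed limit or range.

## Working session

There is one attempt and no reset: what is moved stays moved. The work goes in short steps, Python scripts to look and compute and a shell command to move; the robot and the scene stay as the last step left them, time stands still between calls to the robot, and variables do not carry over. Pictures are saved under pics/ and viewed, at most 10 in all, crops included, and the job is handed in when it is done.

```bash
mkdir -p pics; ls; python3 - <<'E'
from bench import r
import cv2,numpy as np
s=r.sense();print(s,r.tcp_to_grasp)
for n in("top","side"):
    im=r.snapshot(n);cv2.imwrite(f"pics/{n}0.png",im[:,:,::-1]);p=r.camera_params(n);print(n,p)
print(r.camera_params("wrist"))
E
```

```text
pics
{'time': 0.0, 'joint_pos': array([-7.38211061e+01,  7.51634631e+00,  8.53317869e+01,  1.57063827e-03,
        8.72608110e+01, -4.89334830e+00]), 'qd': array([ 0.14109147,  0.01506552,  0.04177852, -0.02845422,  0.06576149,
        0.08369952]), 'joint_efforts': array([-1.04283235e-04, -5.69402969e+01, -5.00548446e+01, -1.68177021e-04,
        1.51888799e-02,  4.97166434e-05]), 'tool_pos': array([ 215.5962452 , -559.32153928,  230.20749006]), 'tcp_rot': array([-1.79891587e+02, -1.08560529e-02,  2.10721554e+01]), 'ft_force': array([0.33801305, 0.63214403, 0.06227157]), 'wrist_torque': array([0.00212311, 0.01768216, 0.0140381 ]), 'grip_force': 0.0, 'finger_gap': 85.31064161263518} 18.700000000000003
top {'fx': 545.1693364743754, 'fy': 545.1693364743754, 'cx': 287.4718745460396, 'cy': 212.6825579264666, 'D': array([-0.19631276,  0.        ,  0.        ,  0.        ,  0.        ]), 'R': array([[ 0.00641375, -0.99997501,  0.00297405],
       [-0.98503733, -0.00683011, -0.17220572],
       [ 0.17222173, -0.00182506, -0.98505652]]), 't': array([-208.58974483,  548.7013153 , 1618.7633194
[... 263 characters left out ...]
1.05495758e-01,  6.56008453e-01, -7.47344335e-01],
       [ 1.19190844e-01, -7.37778575e-01, -6.64436842e-01]]), 't': array([479.9422421 , 315.14017532, 959.37717025])}
{'fx': 293.8802238727608, 'fy': 293.8802238727608, 'cx': 275.53903160540835, 'cy': 204.9709167834115, 'D': array([-0.02499124,  0.        ,  0.        ,  0.        ,  0.        ]), 'mount': array([[-2.28652341e-04, -9.65978990e-01, -2.58620452e-01,
         6.45071857e+01],
       [ 9.99999916e-01, -1.32708043e-04, -3.88442365e-04,
        -7.04236719e-01],
       [ 3.40906149e-04, -2.58620519e-01,  9.65978939e-01,
        -1.42485511e+02],
       [ 0.00000000e+00,  0.00000000e+00,  0.00000000e+00,
         1.00000000e+00]])}
```

View pics/top0.png

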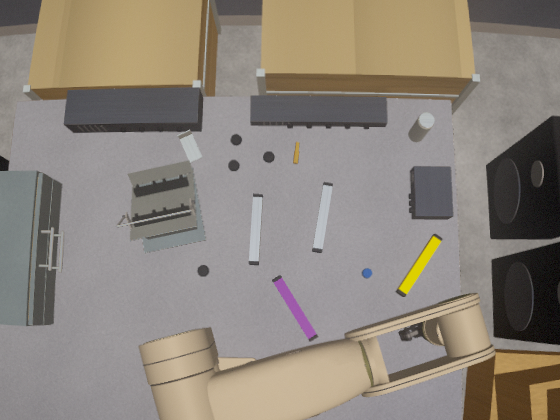

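View pics/side0.png

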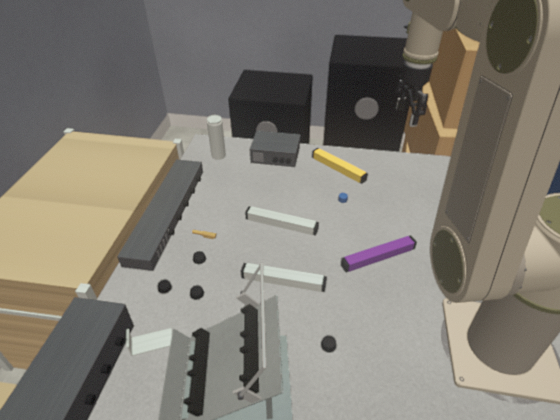

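The pictures show the two aluminium sticks, in top at (256,229) and (323,217). The purple one at (295,308) and the yellow one at (420,265) are the look-alikes. The cradle is at top (165,205). I'll confirm all this in one enlarged crop.

```bash
python3 - <<'E'
import cv2,numpy as np
t=cv2.imread("pics/top0.png")[150:265,110:350];s=cv2.imread("pics/side0.png")[255:420,110:350]
t2=cv2.imread("pics/top0.png")[150:265,110:225]
a=cv2.resize(t2,(400,400),interpolation=3);b=cv2.resize(s[:, 40:190],None,fx=2.6,fy=2.6,interpolation=3)
c=np.zeros((600,800,3),np.uint8);c[:400,:400]=a;c[:b.shape[0],400:400+b.shape[1]]=b[:600,:400]
d=cv2.resize(t[:, 120:],(0,0),fx=1.6,fy=1.6);c[410:410+d.shape[0],:d.shape[1]]=d
cv2.imwrite("pics/crop1.png",c)
E
```

```text
(no output)
```

View pics/crop1.png

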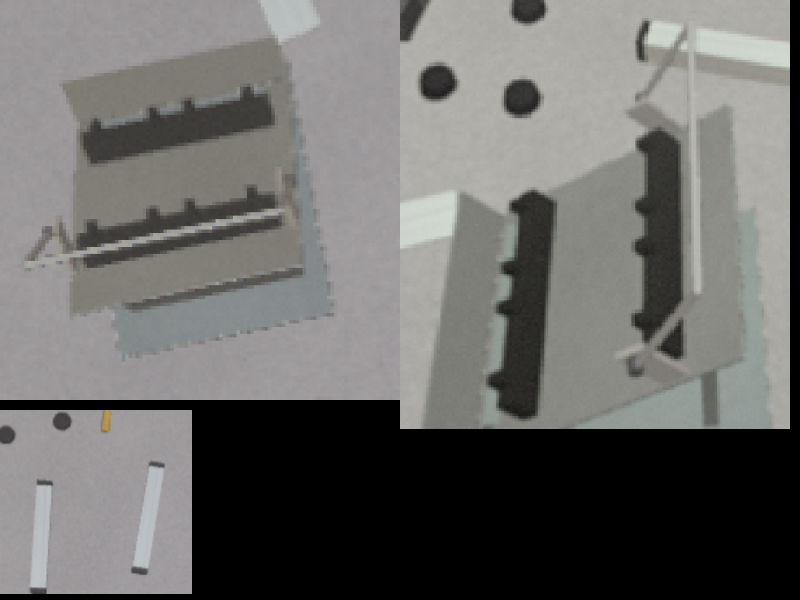

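The crop confirms that the two plain aluminium sticks with black caps are stick_a and stick_b. The purple and yellow ones aren't meant. The cradle's low end with the stop plate is at the top (away from the robot), and its high end, with the bail bar, faces the robot.

```bash
cat > h.py <<'E'
import cv2,numpy as np
from bench import r
from scipy.spatial.transform import Rotation as Ro
def cam(n,s=None):
    p=r.camera_params(n);K=np.array([[p['fx'],0,p['cx']],[0,p['fy'],p['cy']],[0,0,1]])
    if n!='wrist': R=np.array(p['R']);c=-R.T@p['t'];A=R.T
    else:
        T=Ro.from_euler('xyz',s['tcp_rot'],degrees=True).as_matrix();M=p['mount']
        A=T@M[:3,:3];c=T@M[:3,3]+s['tool_pos']
    return K,p['D'],A,c
def ray(n,px,z,s=None):
    K,D,A,c=cam(n,s);px=np.array(px,float).reshape(-1,2);z=np.broadcast_to(z,len(px))
    d=cv2.undistortPoints(px.reshape(-1,1,2),K,D).reshape(-1,2)
    d=np.c_[d,np.ones(len(d))]@A.T
    return c+d*((z-c[2])/d[:,2])[:,None]
E
python3 - <<'E'
from h import *
np.set_printoptions(precision=1,suppress=True)
print("cam",cam('top')[3])
L=['hiL','hiR','stopL','stopR','barL','barR']
P=ray('top',[(130.1,240.6),(196.8,227.1),(127.8,173.6),(191.1,161.5),(117.2,226.2),(191.4,211)],[159,159,57.7,57.7,253,253])
for a,b in zip(L,P):print(a,b)
print('lens',[np.linalg.norm(P[i]-P[i+1]) for i in(0,2,4)],'yaw',[np.degrees(np.arctan2(*(P[i]-P[i+1])[1::-1])) for i in(0,2,4)])
im=cv2.cvtColor(cv2.imread("pics/top0.png"),cv2.COLOR_BGR2HSV)
m=((im[:,:,2]>175)&(im[:,:,1]<40)).astype(np.uint8)
m[:,:230]=0;m[:170]=0;m[265:]=0;m[:,350:]=0
for c in cv2.findContours(m,0,2)[0]:
    if cv2.contourArea(c)<200:continue
    R=cv2.minAreaRect(c);b=cv2.boxPoints(R);W=ray('top',b,30);ce=W.mean(0);e=[W[1]-W[0],W[2]-W[1]];l=max(e,key=np.linalg.norm)
    print(R[0],ce,[np.linalg.norm(x) for x in e],np.degrees(np.arctan2(l[1],l[0])))
E
```

```text
cam [ 263.  -201.9 1689.7]
hiL [446.1 246.8 159. ]
hiR [487.1  53.6 159. ]
stopL [669.2 296.2  57.7]
stopR [708.   96.2  57.7]
barL [473.8 257.6 253. ]
barR [517.   54.1 253. ]
lens [np.float64(197.4912090395709), np.float64(203.79090186773823), np.float64(208.02330554233941)] yaw [np.float64(101.98357065219041), np.float64(100.98325028211593), np.float64(102.00614285529984)]
(255.12452697753906, 228.50778198242188) [ 504.  -105.7   30. ] [np.float64(197.91467863431066), np.float64(30.10742185947747)] -2.549290552208701
(322.51348876953125, 216.41891479492188) [ 543.2 -313.5   30. ] [np.float64(197.2154715440892), np.float64(30.305386725504423)] -9.50323194034911
```

```bash
python3 -m handwheel '[[0,0,0,7.87],[0,0,0,7.87],[0,0,0,7.87],[0.024,-0.042,0,0],[0.024,-0.042,0,0],[0.024,-0.042,0,0],[0.024,-0.042,0,0],[0.024,-0.042,0,0],[0.024,-0.042,0,0],[0.024,-0.042,0,0]]' 0.07 60
python3 -m handwheel '[[0.024,-0.042,0.01,0],[0.024,-0.042,0.01,0],[0.024,-0.042,0.01,0],[0.024,-0.042,0.01,0],[0,0,0.02,0],[0,0,0,0],[0,0,0,0]]'
cat > w.py <<'E'
from h import *
import sys
s=r.sense();im=r.snapshot('wrist');cv2.imwrite(f"pics/{sys.argv[1]}.png",im[:,:,::-1])
h=cv2.cvtColor(im,cv2.COLOR_RGB2HSV)
m=((h[:,:,2]>175)&(h[:,:,1]<40)).astype(np.uint8)
m=cv2.morphologyEx(m,cv2.MORPH_OPEN,np.ones((5,5)))
for c in cv2.findContours(m,0,2)[0]:
    if cv2.contourArea(c)<800:continue
    R=cv2.minAreaRect(c);W=ray('wrist',cv2.boxPoints(R),30,s);ce=W.mean(0);e=[W[1]-W[0],W[2]-W[1]];l=max(e,key=np.linalg.norm)
    print(np.round(R[0]),ce.round(1),[np.linalg.norm(x).round(1) for x in e],np.degrees(np.arctan2(l[1],l[0])).round(2))
print(s['tool_pos'],s['tcp_rot'],s['ft_force'],s['wrist_torque'])
E
python3 w.py w1
```

```text
time: 1.1
tool_pos: [397.1, -271.7, 231.0]
tcp_rot: [-180.0, 0.0, -2.6]
ft_force: [0.8, -0.1, -0.4]
finger_gap: 69.7
grip_force: 0.0
time: 1.8
tool_pos: [499.2, -110.1, 170.9]
tcp_rot: [-180.0, 0.1, -2.5]
ft_force: [0.4, -0.4, 0.3]
finger_gap: 70.2
grip_force: 0.0
[269. 182.] [ 502.2 -103.3   30. ] [np.float64(28.8), np.float64(198.5)] 177.92
[486. 134.] [ 540.3 -311.3   30. ] [np.float64(200.2), np.float64(27.5)] -9.8
[ 499.21099652 -110.10497082  170.85811997] [-1.79986035e+02  1.08320380e-01 -2.53688465e+00] [ 0.38832563 -0.41833372  0.27081301] [ 0.02168501 -0.02123422  0.03270614]
```

View pics/w1.png

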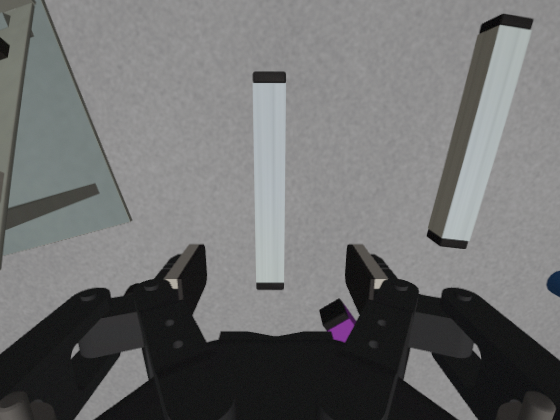

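Wrist view: the stick lies square between the fingers, centred at (269,182), and the two views agree to 3 mm. I'll go down, grip and lift.

```bash
python3 -m handwheel '[[0.003,-0.007,0.04,0],[0,0,0.04,0],[0,0,0.04,0],[0,0,0.03,0],[0,0,0.016,0],[0,0,0,0]]'
python3 -m handwheel '[[0,0,0,0],[0,0,0,0],[0,0,0,0],[0,0,0,0],[0,0,0,0]]' 0.02 60
python3 -m handwheel '[[0,0,-0.01,0],[0,0,-0.02,0],[0,0,-0.02,0],[0,0,0,0],[0,0,0,0],[0,0,0,0]]'
python3 -c "
from bench import r
s=r.sense();print(s['wrist_torque'],s['ft_force'],s['finger_gap'])"
```

```text
time: 2.45
tool_pos: [501.3, -103.9, 3.6]
tcp_rot: [-179.9, 0.2, -2.7]
ft_force: [-1.3, 0.2, -0.4]
finger_gap: 69.8
grip_force: 0.0
time: 2.95
tool_pos: [505.0, -103.9, 7.6]
tcp_rot: [179.9, -0.2, -2.5]
ft_force: [-2.6, -1.1, 6.8]
finger_gap: 28.7
grip_force: 60.7
time: 3.55
tool_pos: [502.2, -102.8, 54.0]
tcp_rot: [-180.0, 0.1, -2.5]
ft_force: [0.2, 1.0, -5.3]
finger_gap: 28.9
grip_force: 59.9
[ 0.03962973 -0.2619772  -0.00711512] [ 0.24821735  1.04253719 -5.31991126] 28.88918174715667
```

The moment about y is -0.26 N m, so the heavy end is at -x, the near end. I'll check the sign by loosening the grip: the heavy end should droop.

```bash
python3 -m handwheel '[[0,0,-0.05,0],[0,0,-0.02,0],[0,0,0,0],[0,0,0,0],[0,0,0,0],[0,0,0,0]]' - 20
python3 - <<'E'
from h import *
s=r.sense();print(s['wrist_torque'],s['finger_gap'],s['grip_force'])
im=r.snapshot('side')[:,:,::-1];w=r.snapshot('wrist')[:,:,::-1]
c=np.hstack([cv2.resize(im[180:330,190:390],(400,300)),cv2.resize(w,(400,300))]);cv2.imwrite('pics/d1.png',c)
E
```

```text
time: 4.15
tool_pos: [501.7, -102.7, 122.8]
tcp_rot: [-179.9, 0.2, -2.5]
ft_force: [0.2, -0.1, -5.2]
finger_gap: 29.2
grip_force: 59.6
[-0.00581888 -0.24040547 -0.0323349 ] 29.234161452899926 59.6270826458931
```

View pics/d1.png

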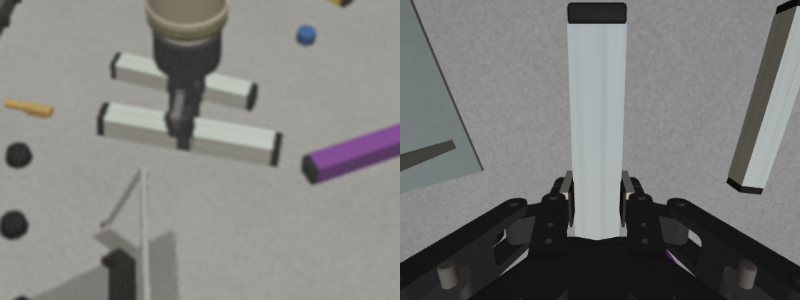

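The stick is held level at 60 N, because the new grip force wasn't taken without an opening. I'll give it again with one.

```bash
python3 -m handwheel '[[0,0,0,0],[0,0,0,0],[0,0,0,0],[0,0,0,0],[0,0,0,0]]' 0.02 20
python3 - <<'E'
from h import *
s=r.sense();print(s['wrist_torque'],s['finger_gap'],s['grip_force'])
im=r.snapshot('side')[:,:,::-1];w=r.snapshot('wrist')[:,:,::-1]
c=np.hstack([cv2.resize(im[180:330,190:390],(400,300)),cv2.resize(w,(400,300))]);cv2.imwrite('pics/d2.png',c)
for n in('d1','d2'):
    x=cv2.imread(f'pics/{n}.png')[:,400:];g=cv2.cvtColor(x,cv2.COLOR_BGR2HSV)
    m=((g[:,:,2]>165)&(g[:,:,1]<40)).astype(np.uint8)
    for c in cv2.findContours(m,0,2)[0]:
        if cv2.contourArea(c)>3000:print(n,cv2.boundingRect(c))
E
```

```text
time: 4.75
tool_pos: [503.3, -103.2, 125.4]
tcp_rot: [180.0, -0.0, -2.5]
ft_force: [-0.7, 1.1, -4.0]
finger_gap: 28.7
grip_force: 59.6
[-0.02100274 -0.28052712 -0.01477062] 28.708378452189788 59.62865263223648
d1 (167, 24, 60, 216)
d1 (342, 7, 58, 181)
d2 (167, 24, 60, 216)
d2 (341, 10, 59, 178)
```

```bash
python3 -m handwheel '[[0,0,0.04,0],[0,0,0.04,0],[0,0,0.025,0],[0,0,0.009,0],[0,0,0.003,0],[0,0,0,0]]'
python3 -m handwheel '[[0,0,0,0],[0,0,0,0],[0,0,-0.02,0],[0,0,-0.03,0],[0,0,0,-8.57],[0,0,0,-8.57],[0,0,0,-8.57],[0,0,0,-8.57],[0,0,0,-8.57],[0,0,0,-8.57]]' 0.07
python3 -m handwheel '[[0,0,0,-8.57],[0,0,0,-8.57],[0,0,0,-8.57],[0,0,0,-8.57],[0,0,0,-8.57],[0,0,0,-8.57],[0,0,0,-8.57],[0,0,0,-8.57],[0,0,0,-8.57],[0,0,0,-8.57]]'
python3 -m handwheel '[[0,0,0,-8.57],[0,0,0,-8.57],[0,0,0,-8.57],[0,0,0,-8.57],[0,0,0,-8.57],[0,0,0,0]]'
```

```text
time: 5.45
tool_pos: [503.1, -103.2, 9.1]
tcp_rot: [-180.0, 0.1, -2.5]
ft_force: [-2.5, 0.2, -1.3]
finger_gap: 29.0
grip_force: 60.1
time: 6.45
tool_pos: [504.6, -103.5, 59.9]
tcp_rot: [179.8, -0.1, 49.2]
ft_force: [-0.4, -0.1, 1.1]
finger_gap: 69.8
grip_force: 0.0
time: 7.45
tool_pos: [504.6, -103.6, 59.8]
tcp_rot: [179.9, 0.2, 134.9]
ft_force: [-0.9, -0.6, 1.4]
finger_gap: 70.0
grip_force: 0.0
time: 8.05
tool_pos: [504.5, -103.5, 59.7]
tcp_rot: [-180.0, 0.2, 177.6]
ft_force: [0.5, 0.5, -0.1]
finger_gap: 69.6
grip_force: 0.0
```

```bash
python3 -m handwheel '[[0,0,0.03,0],[0,0,0.02,0],[0,0,0,0],[0,0,0,0]]'
python3 -m handwheel '[[0,0,0,0],[0,0,0,0],[0,0,0,0],[0,0,0,0]]' 0.02 20
python3 -m handwheel '[[0,0,-0.03,0],[0,0,-0.05,0],[0,0,-0.05,0],[0,0,-0.05,0],[0,0,0,0],[0,0,0,0],[0,0,0,0]]'
python3 - <<'E'
from h import *
s=r.sense();print(s['wrist_torque'],s['finger_gap'],s['grip_force'])
im=r.snapshot('side')[:,:,::-1]
cv2.imwrite('pics/d3.png',cv2.resize(im[130:380,190:440],(600,600)))
E
```

```text
time: 8.45
tool_pos: [503.5, -103.2, 8.9]
tcp_rot: [-180.0, 0.0, 177.3]
ft_force: [-0.3, 0.9, 0.2]
finger_gap: 70.0
grip_force: 0.0
time: 8.85
tool_pos: [504.3, -103.3, 9.6]
tcp_rot: [-180.0, 0.1, 177.4]
ft_force: [-1.5, 0.9, 6.5]
finger_gap: 29.7
grip_force: 21.3
time: 9.55
tool_pos: [501.7, -102.7, 185.7]
tcp_rot: [179.9, -0.2, 177.4]
ft_force: [-0.6, 0.1, -6.9]
finger_gap: 29.3
grip_force: 22.0
[-0.0344436  -0.06376809  0.00756133] 29.315025368329955 22.03025132417679
```

View pics/d3.png

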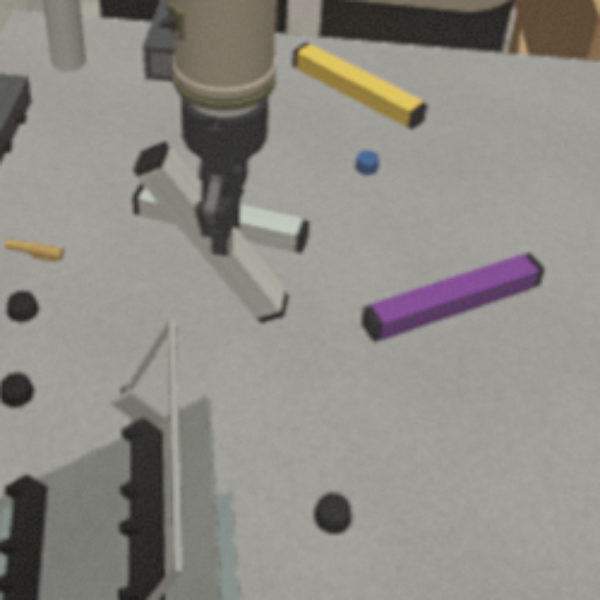

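The near end has drooped, so the heavy end is near, as the torque said, and tool x points to it. Now I'll raise it and turn to yaw 11.7.

```bash
python3 -m handwheel '[[0,0,-0.02,8.29],[0,0,-0.02,8.29],[0,0,-0.02,8.29],[0,0,-0.02,8.29],[0,0,0,8.29],[0,0,0,8.29],[0,0,0,8.29],[0,0,0,8.29],[0,0,0,8.29],[0,0,0,8.29]]'
python3 -m handwheel '[[0,0,0,8.29],[0,0,0,8.29],[0,0,0,8.29],[0,0,0,8.29],[0,0,0,8.29],[0,0,0,8.29],[0,0,0,8.29],[0,0,0,8.29],[0,0,0,8.29],[0,0,0,8.29]]'
python3 - <<'E'
from h import *
s=r.sense();print(s['wrist_torque'],s['tool_pos'],s['tcp_rot'],s['ft_force'])
# tilt from earlier side pic
K,D,A,c=cam('side');px=np.array([[[252.5,195.8]],[[303.3,261.3]]])
d=cv2.undistortPoints(px,K,D).reshape(-1,2);d=np.c_[d,[1,1]]@A.T
n=np.array([.0436,.999,0]);n/=np.linalg.norm(n);q=np.array([502,-118,0]) + 30*n
X=[c+v*((q-c)@n)/(v@n) for v in d];e=X[0]-X[1];print(X,np.linalg.norm(e),np.degrees(np.arctan2(e[2],np.hypot(e[0],e[1]))))
Y=np.radians(11.7);tx=np.array([np.cos(Y),np.sin(Y)]);ty=np.array([np.sin(Y),-np.cos(Y)])
for nme,P in(('P-',(579.9,217.)),('P+',(597.1,133.8))):
    g=np.array(P)+4*tx-s['tool_pos'][:2];print(nme,g@tx,g@ty)
E
```

```text
time: 10.6
tool_pos: [502.0, -102.8, 265.2]
tcp_rot: [-179.7, -0.1, 94.2]
ft_force: [0.1, 0.1, -5.6]
finger_gap: 29.2
grip_force: 22.1
time: 11.6
tool_pos: [502.0, -102.8, 265.2]
tcp_rot: [-179.9, 0.3, 11.3]
ft_force: [0.7, -0.2, -6.4]
finger_gap: 29.4
grip_force: 22.1
[-0.03039853  0.10222143  0.04249325] [ 501.97064689 -102.81096291  265.15069576] [-179.85353522    0.27652481   11.28499113] [ 0.72114351 -0.23394519 -6.36276909]
[array([565.87374796, -90.75912517, 289.70166696]), array([450.5293326 , -85.72507461, 105.55204077])] 217.34939762324706 57.913985407246535
P- 145.16380037385713 -297.36310722010995
P+ 145.1345297428897 -212.40382789624707
```

```bash
python3 -m handwheel '[[0.048,0,-0.01,0],[0.048,0,-0.01,0],[0.048,0,-0.01,0],[0,-0.0425,0,0],[0,-0.0425,0,0],[0,-0.0425,0,0],[0,-0.0425,0,0],[0,-0.0425,0,0],[0,-0.0425,0,0],[0,-0.0425,0,0]]'
python3 -m handwheel '[[0,0,0.03,0],[0,0,0.03,0],[0,0,0.03,0],[0,0,0,0],[0,0,0,0]]'
cat > e.py <<'E'
from h import *
s=r.sense();p=s['tool_pos'];Y=np.radians(11.7);tx=np.array([np.cos(Y),np.sin(Y)]);ty=np.array([np.sin(Y),-np.cos(Y)])
for n,P in(('P-',(579.9,217.)),('P+',(597.1,133.8))):
    g=np.array(P)+4*tx-p[:2];print(n,'dx %.1f dy %.1f dz(down) %.1f'%(g@tx,g@ty,p[2]-112))
print(s['time'],p,s['tcp_rot'][2],s['ft_force'],s['wrist_torque'])
E
python3 e.py
python3 - <<'E'
from h import *
cv2.imwrite('pics/c1.png',np.hstack([cv2.resize(r.snapshot('wrist')[:,:,::-1],(400,300)),cv2.resize(r.snapshot('side')[150:,100:340,::-1],(400,450))[:300]]) )
a=cv2.resize(r.snapshot('wrist')[:,:,::-1],(400,300));b=cv2.resize(r.snapshot('side')[150:,130:340,::-1],(400,514))
c=np.zeros((514,800,3),np.uint8);c[:300,:400]=a;c[:,400:]=b;cv2.imwrite('pics/c1.png',c)
E
```

```text
time: 12.6
tool_pos: [582.7, 218.6, 294.8]
tcp_rot: [180.0, 0.3, 11.6]
ft_force: [1.4, 0.8, -5.6]
finger_gap: 29.6
grip_force: 22.3
time: 13.1
tool_pos: [582.9, 216.8, 206.0]
tcp_rot: [180.0, 0.3, 11.6]
ft_force: [0.7, 0.2, -3.6]
finger_gap: 29.2
grip_force: 22.5
P- dx 1.1 dy -0.8 dz(down) 94.0
P+ dx 1.0 dy 84.2 dz(down) 94.0
13.1 [582.92562213 216.80469293 206.00319278] 11.624066252888115 [ 0.70762223  0.18648075 -3.61880877] [ 0.00540179 -0.03854949  0.0419779 ]
```

View pics/c1.png

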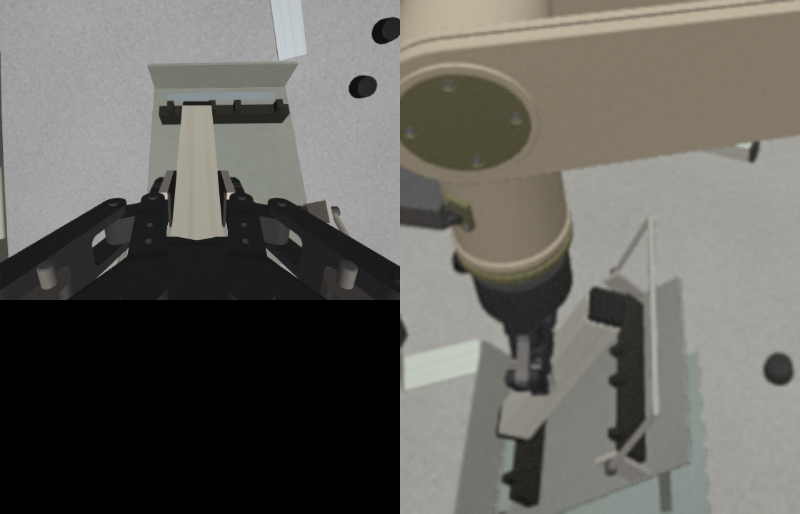

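The stick points down the slope, over the left notch, with its cap between the horns at wrist (170..235,105). I'm lowering it while watching the forces.

```bash
python3 -m handwheel '[[0.001,-0.001,0.02,0],[0,0,0.02,0],[0,0,0.008,0],[0,0,0.008,0],[0,0,0,0]]'; python3 e.py
python3 -m handwheel '[[0,0,0.006,0],[0,0,0.006,0],[0,0,0.006,0]]';python3 e.py
```

```text
time: 13.8
tool_pos: [588.6, 219.5, 160.1]
tcp_rot: [-179.9, -0.6, 11.6]
ft_force: [-6.3, -2.0, 20.0]
finger_gap: 29.9
grip_force: 23.9
P- dx -5.1 dy 0.7 dz(down) 48.1
P+ dx -5.1 dy 85.7 dz(down) 48.1
13.8 [588.62962533 219.53320212 160.06395243] 11.632631299467096 [-6.3122825  -1.97674684 20.00117992] [-0.14573485  0.94456821 -0.01257047]
time: 14.1
tool_pos: [591.7, 220.3, 146.1]
tcp_rot: [-179.9, -1.0, 11.6]
ft_force: [-6.6, -1.9, 39.1]
finger_gap: 29.5
grip_force: 28.5
P- dx -8.2 dy 0.8 dz(down) 34.1
P+ dx -8.2 dy 85.8 dz(down) 34.1
14.1 [591.66554966 220.26221997 146.0508548 ] 11.629350339434396 [-6.63383148 -1.86909658 39.09230504] [-0.2784602   0.86635081 -0.0017915 ]
```

```bash
python3 - <<'E'
from h import *
a=cv2.resize(r.snapshot('wrist')[:,:,::-1],(400,300));b=cv2.resize(r.snapshot('side')[200:,150:320,::-1],(400,518))
c=np.zeros((518,800,3),np.uint8);c[:300,:400]=a;c[:,400:]=b;cv2.imwrite('pics/c2.png',c)
E
```

```text
(no output)
```

View pics/c2.png

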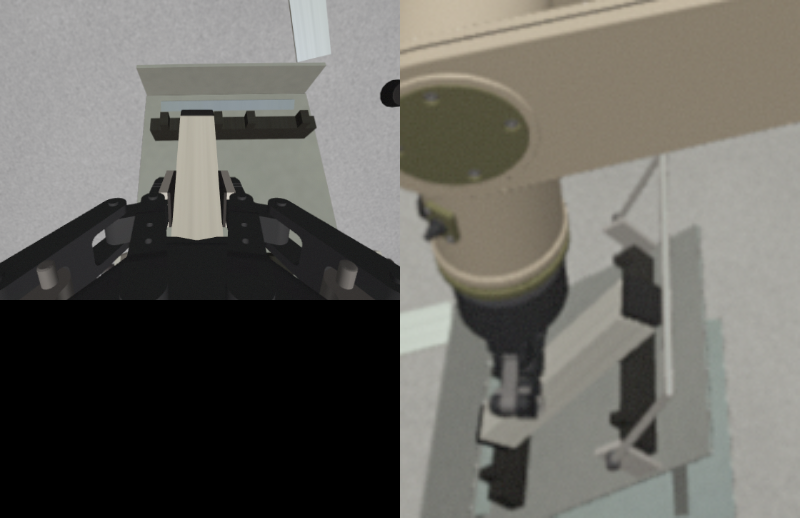

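```bash
python3 - <<'E'
from h import *
np.set_printoptions(precision=1,suppress=True)
K,D,A,c=cam('side');Y=np.radians(11.7);n=np.array([-np.sin(Y),np.cos(Y),0]);tx=np.array([np.cos(Y),np.sin(Y),0])
for nm,pts,q in(('c1',[[241.3,310],[190.4,376.8]],(582.9,216.8,0)),('c2',[[250,330],[195,383]],(591.7,220.3,0))):
    d=cv2.undistortPoints(np.array(pts).reshape(-1,1,2),K,D).reshape(-1,2);d=np.c_[d,[1,1]]@A.T
    X=np.array([c+v*((q-c)@n)/(v@n) for v in d]);uz=np.c_[-(X-[564.3,170.4,0])@tx,X[:,2]];e=uz[0]-uz[1]
    print(nm,uz,np.linalg.norm(e),np.degrees(np.arctan2(e[1],e[0])))
im=cv2.cvtColor(r.snapshot('side'),cv2.COLOR_RGB2HSV)
E
```

```text
c1 [[ 37.5 307.7]
 [-70.2 103. ]] 231.3015911749808 62.24125626347156Traceback (most recent call last):
  File "<stdin>", line 5, in <module>
cv2.error: OpenCV(4.12.0) /io/opencv/modules/calib3d/src/undistort.dispatch.cpp:538: error: (-215:Assertion failed) npoints >= 0 && src.isContinuous() && (depth == CV_32F || depth == CV_64F) in function 'undistortPoints'
```

```bash
python3 - <<'E'
from h import *
np.set_printoptions(precision=1,suppress=True)
K,D,A,c=cam('side');Y=np.radians(11.7);n=np.array([-np.sin(Y),np.cos(Y),0]);tx=np.array([np.cos(Y),np.sin(Y),0]);q=(591.7,220.3,0)
# visible light-face corners in c2 crop: upper right end (655,330),(620,287); low end cap (482,430),(515,445)
pts=np.array([(655,330),(620,287),(495,437)],float)
px=pts-[400,0];px=px/2.353+[150,200]
d=cv2.undistortPoints(px.reshape(-1,1,2),K,D).reshape(-1,2);d=np.c_[d,[1,1,1]]@A.T
for off in(0,15):
    X=np.array([c+v*((q+off*n-c)@n)/(v@n) for v in d]);print(np.c_[-(X-[564.3,170.4,0])@tx,X[:,2]])
E
```

```text
[[ 61.  220.9]
 [ 39.2 277.1]
 [-74.4  71.7]]
[[ 62.  246. ]
 [ 41.  300. ]
 [-68.2 102.6]]
```

The low end is standing on top of the low rest: it landed about 30 mm too far up-slope, because I came straight down. I'll raise, shift toward the low end and come down along the deck normal instead.

```bash
python3 -m handwheel '[[0,0,-0.03,0],[0.02,0,-0.03,0],[0.018,0,0,0],[0.018,0,0,0],[0,0,0,0],[0,0,0,0]]'; python3 e.py
python3 - <<'E'
from h import *
a=r.snapshot('wrist')[:,:,::-1];b=cv2.resize(r.snapshot('side')[200:,150:320,::-1],(400,518))
c=np.zeros((518,800,3),np.uint8);c[:300,:400]=cv2.resize(a,(400,300));c[:,400:]=b;cv2.imwrite('pics/c3.png',c)
E
```

```text
time: 14.8
tool_pos: [640.4, 229.7, 195.1]
tcp_rot: [-180.0, -0.1, 11.6]
ft_force: [-0.9, 0.4, -5.1]
finger_gap: 29.7
grip_force: 23.5
P- dx -57.8 dy 0.2 dz(down) 83.1
P+ dx -57.8 dy 85.1 dz(down) 83.1
14.8 [640.35294388 229.71369934 195.13277209] 11.61687223728055 [-0.89195393  0.4068545  -5.14715209] [ 0.0104624  -0.04193708 -0.00256719]
```

View pics/c3.png

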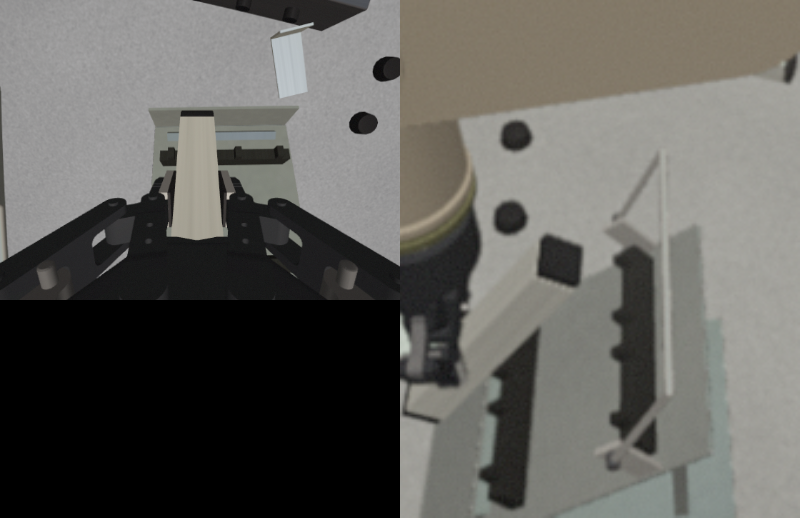

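The light end cap is at side crop (562,262) and the low cap at wrist (197,113), clear of the horns and up-slope of the stop plate. I'll check whether the stick has slipped lengthwise.

```bash
python3 - <<'E'
from h import *
np.set_printoptions(precision=1,suppress=True)
s=r.sense();Y=np.radians(11.7);n=np.array([-np.sin(Y),np.cos(Y),0]);tx=np.array([np.cos(Y),np.sin(Y),0])
g=s['tool_pos']+[0,0,18.7]
def hit(nm,px):
    K,D,A,c=cam(nm,s);d=cv2.undistortPoints(np.array(px,float).reshape(-1,1,2),K,D).reshape(-1,2);d=np.c_[d,np.ones(len(d))]@A.T
    for v in d:
        X=c+v*((g-c)@n)/(v@n);w=X-g;print(nm,'down-slope %.1f z %.1f'%(w@tx,w[2]),np.linalg.norm(w),np.degrees(np.arctan2(-w[2],w@tx)))
hit('side',[((562-400)/2.353+150,200+262/2.353),((422-400)/2.353+150,200+408/2.353)])
# wrist: direction to far top edge of low cap
K,D,A,c=cam('wrist',s);px=np.array([[[197*1.4,110*1.4]]],float)
d=cv2.undistortPoints(px,K,D)[0,0];v=A@np.r_[d,1];w=c-g
for L in(95,102,110,118,125):
  # end top corner at angle th: L along, 8 normal up
  f=[(abs(((w@tx)+t*(v@tx)) -(L*np.cos(th)+8*np.sin(th)))+abs(w[2]+t*v[2]-(-L*np.sin(th)+8*np.cos(th))),np.degrees(th)) for th in np.radians(np.arange(30,75,1.)) for t in np.arange(50,400,2.)]
  print(L,min(f))
E
```

```text
side down-slope -88.4 z 94.8 129.65544756522613 -133.0089385958067
side down-slope 37.5 z -89.5 97.0653700534002 67.29267768567016
95 (np.float64(1.20611967021253), np.float64(66.0))
102 (np.float64(1.0856682600716567), np.float64(69.0))
110 (np.float64(0.9442968637375699), np.float64(70.0))
118 (np.float64(1.3694309576189951), np.float64(73.0))
125 (np.float64(1.2867261142729376), np.float64(74.0))
```

It slipped about 16 mm towards the light end, so I'm compensating along the slope, then descending along the deck normal.

```bash
python3 -m handwheel '[[0.013,0,0.009,0],[-0.0115,0,0.0165,0],[-0.0115,0,0.0165,0],[-0.0115,0,0.0165,0],[-0.0028,0,0.004,0],[0,0,0,0]]'; python3 e.py
python3 -m handwheel '[[-0.0057,0,0.0082,0],[0,0,0,0]]'; python3 e.py|tail -1
```

```text
time: 15.5
tool_pos: [615.5, 224.8, 131.8]
tcp_rot: [180.0, 0.0, 11.6]
ft_force: [1.1, 0.1, -5.0]
finger_gap: 29.2
grip_force: 23.5
P- dx -32.4 dy 0.4 dz(down) 19.8
P+ dx -32.4 dy 85.4 dz(down) 19.8
15.5 [615.47095463 224.81563579 131.80768635] 11.643177151150308 [ 1.14458733  0.14871564 -4.95624182] [-0.03635812  0.02101222 -0.02198932]
time: 15.7
tool_pos: [611.6, 224.0, 124.7]
tcp_rot: [-180.0, -0.2, 11.6]
ft_force: [3.3, 1.0, -2.7]
finger_gap: 29.6
grip_force: 23.4
15.7 [611.60840896 224.04081191 124.71683197] 11.633444391828377 [ 3.34515473  1.04991385 -2.68478622] [ 0.25773508 -0.83758643  0.03023815]
```

```bash
python3 -m handwheel '[[-0.0034,0,0.005,0],[-0.0034,0,0.005,0],[0,0,0,0]]'; python3 e.py|tail -1
python3 -m handwheel '[[-0.0034,0,0.005,0],[-0.0017,0,0.0025,0],[0,0,0,0]]'; python3 e.py
```

```text
time: 16.0
tool_pos: [603.7, 222.4, 113.7]
tcp_rot: [-180.0, -0.0, 11.6]
ft_force: [0.8, 0.1, 3.5]
finger_gap: 29.6
grip_force: 23.9
16.0 [603.69374462 222.36135449 113.67974996] 11.637683326739655 [0.84256213 0.08036848 3.53141015] [ 0.13061739 -0.51815185 -0.03775327]
time: 16.3
tool_pos: [600.9, 221.9, 109.0]
tcp_rot: [-180.0, -0.3, 11.6]
ft_force: [2.3, 1.2, 12.2]
finger_gap: 29.3
grip_force: 25.4
P- dx -17.6 dy 0.5 dz(down) -3.0
P+ dx -17.6 dy 85.5 dz(down) -3.0
16.3 [600.92552437 221.88718302 109.025839  ] 11.635782063865095 [ 2.28516423  1.16385791 12.19165823] [ 0.0553742  -0.40205939  0.03165973]
```

```bash
python3 -m handwheel '[[-0.0023,0,0.0033,0],[0,0,0,0]]'; python3 e.py|tail -1
python3 - <<'E'
from h import *
np.set_printoptions(precision=1,suppress=True)
im=r.snapshot('side')[:,:,::-1];cv2.imwrite('pics/x1.png',im);cv2.imwrite('pics/x1w.png',r.snapshot('wrist')[:,:,::-1])
E
```

```text
time: 16.5
tool_pos: [601.0, 221.9, 109.0]
tcp_rot: [-180.0, -0.6, 11.6]
ft_force: [3.7, -0.1, 24.7]
finger_gap: 29.6
grip_force: 26.9
16.5 [601.04782862 221.93521598 108.98159193] 11.635262771875883 [ 3.72721569 -0.07826992 24.71404364] [-0.10216552 -0.30032009  0.11350829]
```

It's seated: the force now rises with no travel. I'll ease off, open and go up.

```bash
python3 -m handwheel '[[0.003,0,-0.0045,0],[0,0,0,0]]'; python3 e.py|tail -1
python3 -m handwheel '[[0,0,0,0],[0,0,0,0],[0,0,-0.01,0],[0,0,-0.02,0],[0,0,-0.04,0],[0,0,-0.04,0],[0,0,-0.04,0],[0,0,0,0]]' 0.056
python3 - <<'E'
from h import *
s=r.sense();im=r.snapshot('wrist')[:,:,::-1];cv2.imwrite('pics/x2w.png',im);sd=r.snapshot('side')[:,:,::-1];cv2.imwrite('pics/x2s.png',sd)
a=cv2.resize(im,(400,300));b=cv2.resize(sd[200:,150:320],(400,518))
c=np.zeros((518,800,3),np.uint8);c[:300,:400]=a;c[:,400:]=b;cv2.imwrite('pics/c4.png',c)
h=cv2.cvtColor(im,cv2.COLOR_BGR2HSV);m=((h[:,:,2]>150)&(h[:,:,1]<40)).astype(np.uint8)
for c in cv2.findContours(m,0,2)[0]:
    if cv2.contourArea(c)>800:R=cv2.minAreaRect(c);print(R,cv2.boxPoints(R).round().tolist())
print(s['tool_pos'],s['ft_force'])
E
```

```text
time: 16.8
tool_pos: [600.8, 221.8, 109.2]
tcp_rot: [-180.0, -0.2, 11.6]
ft_force: [1.8, -0.6, 12.1]
finger_gap: 29.5
grip_force: 25.4
16.8 [600.82996849 221.80519031 109.16784067] 11.636520074276861 [ 1.79413772 -0.61100919 12.07922869] [ 0.09004553 -0.34707426  0.09324372]
time: 17.6
tool_pos: [602.3, 222.2, 265.7]
tcp_rot: [-180.0, -0.6, 11.6]
ft_force: [0.1, 0.1, 0.5]
finger_gap: 56.2
grip_force: 0.0
((130.02439880371094, 386.21954345703125), (26.86189079284668, 104.94877624511719), 38.65980529785156) [[87.0, 419.0], [152.0, 337.0], [173.0, 354.0], [108.0, 436.0]]
((410.7045593261719, 373.8822021484375), (74.53868865966797, 26.738454818725586), 52.20606231689453) [[377.0, 353.0], [398.0, 336.0], [444.0, 395.0], [423.0, 412.0]]
((275.5, 234.0), (202.0, 35.0), 90.0) [[258.0, 133.0], [293.0, 133.0], [293.0, 335.0], [258.0, 335.0]]
((279.5, 182.49996948242188), (364.99993896484375, 558.9998779296875), 90.0) [[0.0, 0.0], [559.0, 0.0], [559.0, 365.0], [0.0, 365.0]]
[602.25943976 222.21279142 265.74837581] [0.11199245 0.14698859 0.52635944]
```

View pics/c4.png

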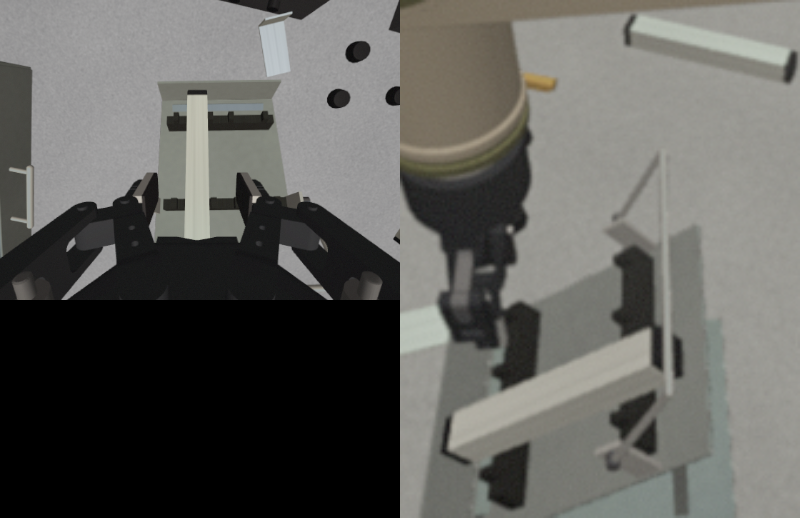

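View: the first stick lies in the left notch along the slope. Its low cap is by the stop plate at wrist (197,92), and the other end is on the high rest at side crop (665,350). Now the second stick.

```bash
python3 -m handwheel '[[-0.015,0.0465,0,0],[-0.015,0.0465,0,0],[-0.015,0.0465,0,0],[-0.015,0.0465,0,0],[-0.015,0.0465,0,0],[-0.015,0.0465,0,0],[-0.015,0.0465,0,0],[-0.015,0.0465,0,0],[-0.015,0.0465,0,0],[-0.015,0.0465,0,0]]' 0.07
python3 -m handwheel '[[-0.015,0.0465,0,0],[0,0,0.03,7.07],[0,0,0.03,7.07],[0,0,0.03,7.07],[0,0,0,0],[0,0,0,0]]'
python3 w.py w2
python3 - <<'E'
from h import *
Y=np.radians(11.7);n=np.array([-np.sin(Y),np.cos(Y),0]);tx=np.array([np.cos(Y),np.sin(Y),0]);g=np.array([579.9,217,0])
K,D,A,c=cam('side');px=np.array([[(672-400)/2.353+150,200+355/2.353],[(452-400)/2.353+150,200+437/2.353]])
d=cv2.undistortPoints(px.reshape(-1,1,2),K,D).reshape(-1,2);d=np.c_[d,[1,1]]@A.T
for v in d:
    X=c+v*((g-c)@n)/(v@n);u=-(X-[564.3,170.4,0])@tx;z=X[2]-90;print('deck x %.1f z %.1f'%(u*.819+z*.574,z*.819-u*.574))
E
```

```text
time: 18.7
tool_pos: [544.8, -265.5, 255.0]
tcp_rot: [-179.8, 0.2, 11.6]
ft_force: [0.4, -0.3, -0.3]
finger_gap: 69.8
grip_force: 0.0
time: 19.3
tool_pos: [540.0, -312.0, 165.7]
tcp_rot: [-179.9, 0.2, -9.4]
ft_force: [0.1, -0.7, 0.9]
finger_gap: 69.7
grip_force: 0.0
[274. 184.] [ 541.6 -310.2   30. ] [np.float64(28.3), np.float64(197.7)] 171.35
[ 539.9662391  -311.97845807  165.73566254] [-179.8975379     0.21307767   -9.36553025] [ 0.13096298 -0.71241496  0.94517923] [0.02154466 0.03423592 0.00542559]
deck x 113.3 z 35.6
deck x -98.2 z 49.1
```

```bash
python3 -m handwheel '[[0.0015,-0.002,0.04,0],[0,0,0.04,0],[0,0,0.04,0],[0,0,0.026,0],[0,0,0.01,0],[0,0,0,0]]'
python3 -m handwheel '[[0,0,0,0],[0,0,0,0],[0,0,0,0],[0,0,0,0]]' 0.02 60
python3 -m handwheel '[[0,0,-0.01,0],[0,0,-0.02,0],[0,0,0,0],[0,0,0,0],[0,0,0,0]]'
python3 e.py | tail -1
python3 - <<'E'
from h import *
# stick a's caps in the top view: bright mask near cradle left place, top face z along deck
im=r.snapshot('top')[:,:,::-1];cv2.imwrite('pics/t2.png',im);h=cv2.cvtColor(im,cv2.COLOR_BGR2HSV)
Y=np.radians(11.7);n=np.array([-np.sin(Y),np.cos(Y),0]);tx=np.array([np.cos(Y),np.sin(Y),0])
O=np.array([564.3,170.4,90]);up=np.array([-tx[0]*.819,-tx[1]*.819,.574]);nz=np.array([tx[0]*.574,tx[1]*.574,.819])
K,D,A,c=cam('top');Rm=A.T
def proj(X):return cv2.projectPoints(X.reshape(1,3),cv2.Rodrigues(Rm)[0],-Rm@c,K,D)[0].ravel()
for x in range(-126,127,3):
    p=proj(O+up*x-42.5*np.array([np.sin(Y),-np.cos(Y),0])+nz*58);q=p.round().astype(int);print(x,q,h[q[1],q[0],2],end='; ')
E
```

```text
time: 19.95
tool_pos: [543.0, -311.0, 11.4]
tcp_rot: [-180.0, 0.0, -9.5]
ft_force: [-0.0, -0.5, -0.0]
finger_gap: 69.7
grip_force: 0.0
time: 20.35
tool_pos: [544.6, -312.1, 14.0]
tcp_rot: [179.9, -0.2, -9.6]
ft_force: [0.4, 0.7, 6.9]
finger_gap: 28.4
grip_force: 60.9
time: 20.85
tool_pos: [542.2, -310.7, 40.3]
tcp_rot: [-180.0, 0.1, -9.6]
ft_force: [0.2, 1.2, -5.4]
finger_gap: 28.4
grip_force: 59.9
20.85 [ 542.23834742 -310.6603435    40.25201326] -9.578937379595967 [ 0.20291039  1.17521783 -5.44721848] [-0.04996436 -0.26107052 -0.00770555]
-126 [145 167] 153; -123 [145 167] 153; -120 [145 168] 155; -117 [145 169] 149; -114 [145 169] 149; -111 [145 170] 125; -108 [145 170] 125; -105 [145 171] 117; -102 [145 172] 69; -99 [145 172] 69; -96 [145 173] 109; -93 [145 174] 179; -90 [145 174] 179; -87 [145 175] 180; -84 [145 175] 180; -81 [145 176] 179; -78 [145 177] 181; -75 [145 177] 181; -72 [145 178] 181; -69 [145 179] 180; -66 [145 179] 180; -63 [145 180] 180; -60 [144 180] 180; -57 [144 181] 177; -54 [144 182] 179; -51 [144 182] 179; -48 [144 183] 179; -45 [144 184] 178; -42 [144 184] 
[... 323 characters left out ...]
4 196] 179; 15 [144 197] 177; 18 [144 198] 176; 21 [144 199] 177; 24 [144 199] 177; 27 [144 200] 177; 30 [144 201] 178; 33 [144 201] 178; 36 [144 202] 176; 39 [144 203] 175; 42 [144 203] 175; 45 [144 204] 175; 48 [143 205] 174; 51 [143 206] 173; 54 [143 206] 173; 57 [143 207] 173; 60 [143 208] 173; 63 [143 208] 173; 66 [143 209] 174; 69 [143 210] 175; 72 [143 211] 173; 75 [143 211] 173; 78 [143 212] 173; 81 [143 213] 176; 84 [143 213] 176; 87 [143 214] 174; 90 [143 215] 175; 93 [143 216] 174; 96 [143 216] 174; 99 [143 217] 175; 102 [143 218] 175; 105 [143 219] 158; 108 [143 219] 158; 111 [143 220] 167; 114 [143 221] 151; 117 [143 222] 70; 120 [143 222] 70; 123 [143 223] 58; 126 [143 224] 63;
```

The moment is -0.26 again, so stick_b's heavy end is also the near one. I'll lay it down, make a half turn and regrip lightly. Stick_a sits at deck x of about +4, which is fine for now.

```bash
python3 -m handwheel '[[0,0,0.02,0],[0,0,0.008,0],[0,0,0.002,0],[0,0,0,0]]'
python3 -m handwheel '[[0,0,0,0],[0,0,0,0],[0,0,-0.02,0],[0,0,-0.03,0],[0,0,0,-8.57],[0,0,0,-8.57],[0,0,0,-8.57],[0,0,0,-8.57],[0,0,0,-8.57],[0,0,0,-8.57]]' 0.07
python3 -m handwheel '[[0,0,0,-8.57],[0,0,0,-8.57],[0,0,0,-8.57],[0,0,0,-8.57],[0,0,0,-8.57],[0,0,0,-8.57],[0,0,0,-8.57],[0,0,0,-8.57],[0,0,0,-8.57],[0,0,0,-8.57]]'
python3 -m handwheel '[[0,0,0,-8.57],[0,0,0,-8.57],[0,0,0,-8.57],[0,0,0,-8.57],[0,0,0,-8.57],[0,0,0,0]]'
python3 w.py w3|head -3
```

```text
time: 21.3
tool_pos: [542.1, -310.5, 13.4]
tcp_rot: [-179.9, 0.2, -9.6]
ft_force: [-13.7, 9.3, 23.5]
finger_gap: 28.6
grip_force: 64.7
time: 22.3
tool_pos: [542.8, -311.0, 60.8]
tcp_rot: [-180.0, 0.0, 42.2]
ft_force: [0.2, -0.1, -0.1]
finger_gap: 70.1
grip_force: 0.0
time: 23.3
tool_pos: [542.8, -311.1, 60.8]
tcp_rot: [-180.0, -0.0, 127.9]
ft_force: [0.6, -0.1, -0.8]
finger_gap: 69.7
grip_force: 0.0
time: 23.9
tool_pos: [542.8, -311.1, 60.9]
tcp_rot: [180.0, -0.0, 170.5]
ft_force: [0.9, -0.5, 0.3]
finger_gap: 70.3
grip_force: 0.0
[278. 146.] [ 491.9 -301.1   30. ] [np.float64(28.7), np.float64(103.0)] -8.11
[ 542.77577582 -311.07608703   60.88664514] [ 1.79989723e+02 -2.87391390e-02  1.70534479e+02] [ 0.87614852 -0.49595859  0.25647331] [0.00523817 0.0040207  0.00360708]
```

```bash
python3 -m handwheel '[[0,0,0.03,0],[0,0,0.021,0],[0,0,0,0],[0,0,0,0]]'
python3 -m handwheel '[[0,0,0,0],[0,0,0,0],[0,0,0,0],[0,0,0,0]]' 0.02 20
python3 -m handwheel '[[0,0,-0.03,0],[0,0,-0.05,0],[0,0,-0.05,0],[0,0,-0.05,0],[0,0,-0.05,8.36],[0,0,-0.05,8.36],[0,0,0,8.36],[0,0,0,8.36],[0,0,0,8.36],[0,0,0,8.36]]'
python3 -m handwheel '[[0,0,0,8.36],[0,0,0,8.36],[0,0,0,8.36],[0,0,0,8.36],[0,0,0,8.36],[0,0,0,8.36],[0,0,0,8.36],[0,0,0,8.36],[0,0,0,8.36],[0,0,0,8.36]]'
python3 -m handwheel '[[0,0,0,8.36],[0,0,0,8.36],[0,0,0,8.36],[0,0,0,0]]'; python3 e.py
```

```text
time: 24.35
tool_pos: [542.6, -310.9, 10.1]
tcp_rot: [180.0, -0.1, 170.2]
ft_force: [-0.6, -0.3, 0.9]
finger_gap: 70.0
grip_force: 0.0
time: 24.75
tool_pos: [543.9, -311.6, 11.9]
tcp_rot: [-180.0, 0.1, 170.4]
ft_force: [-0.8, 0.7, 5.1]
finger_gap: 29.6
grip_force: 21.4
time: 25.75
tool_pos: [542.4, -310.8, 289.3]
tcp_rot: [-179.9, -0.1, 119.9]
ft_force: [0.1, 0.9, -5.6]
finger_gap: 30.1
grip_force: 23.3
time: 26.75
tool_pos: [542.4, -310.7, 289.1]
tcp_rot: [-179.9, 0.0, 36.3]
ft_force: [-0.5, -0.1, -5.6]
finger_gap: 29.3
grip_force: 23.3
time: 27.15
tool_pos: [542.4, -310.8, 289.2]
tcp_rot: [-179.9, 0.1, 11.4]
ft_force: [-0.3, 0.3, -4.4]
finger_gap: 29.8
grip_force: 23.2
P- dx 147.7 dy -509.3 dz(down) 177.2
P+ dx 147.7 dy -424.3 dz(down) 177.2
27.15 [ 542.41298828 -310.83354624  289.22509401] 11.400496161947373 [-0.28723637  0.34579907 -4.4411637 ] [-0.00669627  0.04557144 -0.02307511]
```

```bash
python3 -m handwheel '[[0.0205,-0.0424,0,0],[0.0205,-0.0424,0,0],[0.0205,-0.0424,0,0],[0.0205,-0.0424,0,0],[0.0205,-0.0424,0,0],[0.0205,-0.0424,0,0],[0.0205,-0.0424,0,0],[0.0205,-0.0424,0,0],[0.0205,-0.0424,0,0],[0.0205,-0.0424,0,0]]'
python3 -m handwheel '[[0,0,0.03,-0.2],[0,0,0.03,0],[0,0,0.03,0],[0,0,0,0],[0,0,0,0]]'; python3 e.py
python3 - <<'E'
from h import *
s=r.sense();im=r.snapshot('wrist');cv2.imwrite('pics/x4w.png',im[:,:,::-1]);cv2.imwrite('pics/x4s.png',r.snapshot('side')[:,:,::-1])
# compare to c3 (stick a, same relative pose, slipped)
h=cv2.cvtColor(im,cv2.COLOR_RGB2HSV)
col=h[:,276,2];print(col[100:200:3])
dark=((h[:,:,2]<70)).astype(np.uint8)
for c in cv2.findContours(dark,0,2)[0]:
    if cv2.contourArea(c)>150:print(cv2.boundingRect(c),cv2.contourArea(c))
E
```

```text
time: 28.15
tool_pos: [658.7, 147.3, 289.7]
tcp_rot: [180.0, 0.1, 11.8]
ft_force: [0.4, -0.2, -4.3]
finger_gap: 29.4
grip_force: 23.5
time: 28.65
tool_pos: [658.1, 145.2, 199.6]
tcp_rot: [-180.0, 0.1, 11.9]
ft_force: [0.9, 0.0, -4.7]
finger_gap: 29.2
grip_force: 23.6
P- dx -58.0 dy -86.2 dz(down) 87.6
P+ dx -58.1 dy -1.2 dz(down) 87.6
28.65 [658.10902621 145.20335956 199.61248853] 11.891788429619615 [ 8.71655026e-01  3.26805479e-04 -4.71738910e+00] [-0.04425318  0.04788289 -0.00579696]
[155 158 158 155 160 158 161 155 158 161 162 161 156 157 153 158 136 117
 113  25 115 150 150 149 150 151 149 149 149 149 149 150 149 150]
(0, 239, 560, 181) 61108.0
(133, 204, 22, 25) 377.0
(300, 203, 13, 25) 203.5
(198, 203, 53, 26) 1074.5
(163, 168, 40, 19) 275.5
(415, 156, 36, 31) 816.5
(511, 152, 40, 31) 919.0
(444, 79, 40, 34) 999.0
(517, 0, 43, 70) 1947.5
(191, 0, 210, 42) 4161.0
```

```bash
python3 - <<'E'
from h import *
s=r.sense();Y=np.radians(11.7);n=np.array([-np.sin(Y),np.cos(Y),0]);tx=np.array([np.cos(Y),np.sin(Y),0])
g=s['tool_pos']+[0,0,18.7];K,D,A,c=cam('side')
def P(w):return cv2.projectPoints((g+w).reshape(1,3),cv2.Rodrigues(A.T)[0],-A.T@c,K,D)[0].ravel()
for a in(50,58):
  for L in(110,126):
    t=np.radians(a);print(a,L,P(-L*np.cos(t)*tx+np.array([0,0,L*np.sin(t)])+(-7)*(np.sin(t)*tx+np.array([0,0,np.cos(t)]))).round(1))
im=cv2.imread('pics/x4s.png');h=cv2.cvtColor(im,cv2.COLOR_BGR2HSV);x0,y0,x1,y1=150,200,300,330
m=np.zeros(h.shape[:2],np.uint8);m[y0:y1,x0:x1]=(h[y0:y1,x0:x1,2]<70)
for q in cv2.findContours(m,0,2)[0]:
    if cv2.contourArea(q)>30:M=cv2.moments(q);print('dark',cv2.boundingRect(q),M['m10']/M['m00'],M['m01']/M['m00'],cv2.contourArea(q))
E
```

```text
50 110 [213.9 271.1]
50 126 [219.2 266.3]
58 110 [206.3 267.7]
58 126 [210.4 262.3]
dark (241, 305, 17, 25) 250.3205128205128 317.3076923076923 286.0
dark (193, 252, 18, 29) 200.7521761392729 267.36968766001024 325.5
dark (150, 240, 39, 77) 171.05401019935096 276.8223226703755 1438.0
```

Stick_b hasn't slipped: its light cap is where a 110 mm arm at about 63° puts it. Descending along the deck normal.

```bash
python3 -m handwheel '[[0.005,-0.001,0,0],[-0.0115,0,0.0165,0],[-0.0115,0,0.0165,0],[-0.0057,0,0.0082,0],[0,0,0,0]]'; python3 e.py|tail -2
python3 -m handwheel '[[-0.0057,0,0.0082,0],[0,0,0,0]]'; python3 e.py|tail -1
python3 -m handwheel '[[-0.0057,0,0.0082,0],[0,0,0,0]]'; python3 e.py|tail -1
```

```text
time: 29.25
tool_pos: [635.7, 141.6, 159.5]
tcp_rot: [-180.0, -0.1, 11.8]
ft_force: [1.6, 0.1, -5.7]
finger_gap: 29.3
grip_force: 22.9
P+ dx -35.4 dy -0.2 dz(down) 47.5
29.25 [635.71958296 141.57368109 159.45792741] 11.764801751628259 [ 1.62188337  0.09238828 -5.66845152] [ 0.05567678 -0.17390338  0.02350508]
time: 29.45
tool_pos: [630.7, 140.4, 151.8]
tcp_rot: [180.0, -0.1, 11.8]
ft_force: [2.7, -0.5, -3.4]
finger_gap: 29.3
grip_force: 22.7
29.45 [630.68464072 140.42034698 151.83840937] 11.756416691849147 [ 2.66190723 -0.4846089  -3.42428654] [ 0.12447583 -0.79145488  0.05729813]
time: 29.65
tool_pos: [624.0, 139.1, 142.4]
tcp_rot: [180.0, -0.0, 11.8]
ft_force: [3.2, 0.4, -2.0]
finger_gap: 29.5
grip_force: 22.7
29.65 [624.02110267 139.11952676 142.42522879] 11.757492694842933 [ 3.17784395  0.43967571 -1.95200248] [ 0.13890972 -0.91640246  0.05905757]
```

```bash
python3 -m handwheel '[[-0.0057,0,0.0082,0],[-0.0028,0,0.004,0],[0,0,0,0]]'; python3 e.py|tail -1
python3 -m handwheel '[[-0.0028,0,0.004,0],[-0.0028,0,0.004,0],[0,0,0,0]]'; python3 e.py|tail -2
```

```text
time: 29.95
tool_pos: [615.1, 137.3, 129.5]
tcp_rot: [-180.0, 0.1, 11.8]
ft_force: [3.4, 0.8, -1.8]
finger_gap: 29.7
grip_force: 22.5
29.95 [615.06741611 137.31352977 129.51324203] 11.751027746593975 [ 3.38204441  0.84435544 -1.76544609] [ 0.12411048 -0.59957227 -0.01914472]
time: 30.25
tool_pos: [610.1, 136.3, 122.2]
tcp_rot: [180.0, 0.0, 11.8]
ft_force: [2.5, 1.4, 1.3]
finger_gap: 29.6
grip_force: 23.0
P+ dx -9.2 dy -0.2 dz(down) 10.2
30.25 [610.09306037 136.25358758 122.22002862] 11.755169550953672 [2.54220401 1.43740035 1.28316877] [ 0.13048628 -0.50642109  0.002992  ]
```

```bash
python3 -m handwheel '[[-0.0023,0,0.0033,0],[0,0,0,0]]'; python3 e.py|tail -1
python3 -m handwheel '[[-0.0017,0,0.0025,0],[0,0,0,0]]'; python3 e.py|tail -2
```

```text
time: 30.45
tool_pos: [609.1, 136.1, 120.4]
tcp_rot: [180.0, -0.1, 11.8]
ft_force: [2.3, 0.9, 7.2]
finger_gap: 29.5
grip_force: 23.8
30.45 [609.13331982 136.08941036 120.40336293] 11.75941667946649 [2.34666174 0.86811553 7.18534959] [ 0.1206969  -0.50911008  0.0181214 ]
time: 30.65
tool_pos: [609.2, 136.1, 120.4]
tcp_rot: [180.0, -0.4, 11.8]
ft_force: [1.9, 1.7, 15.7]
finger_gap: 29.7
grip_force: 24.9
P+ dx -8.3 dy -0.2 dz(down) 8.4
30.65 [609.17866671 136.07139889 120.36224101] 11.760798127673437 [ 1.93554865  1.66342408 15.69338747] [ 0.09844621 -0.31423438  0.03187569]
```

Seated. Ease off, release and rise, then compare both sticks' low ends in the wrist picture by numbers.

```bash
python3 -m handwheel '[[0.0017,0,-0.003,0],[0,0,0,0]]'
python3 -m handwheel '[[0,0,0,0],[0,0,0,0],[0,0,-0.01,0],[0,0,-0.02,0],[0,0,-0.04,0],[0,0,-0.04,0],[0,-0.04,-0.04,0],[0,0,0,0],[0,0,0,0]]' 0.056
cat > m.py <<'E'
from h import *
Y=np.radians(11.7);tx=np.array([np.cos(Y),np.sin(Y),0]);yd=np.array([np.sin(Y),-np.cos(Y),0])
O=np.array([564.3,170.4,90]);up=-.819*tx+[0,0,.574];nz=.574*tx+[0,0,.819]
def prof(nm,xs,s,im):
    K,D,A,c=cam(nm,s);h=cv2.cvtColor(im,cv2.COLOR_RGB2GRAY)
    for y in(-42.5,42.5):
        o=[]
        for x in xs:
            X=O+up*x+yd*y+nz*58
            p=cv2.projectPoints(X.reshape(1,3),cv2.Rodrigues(A.T)[0],-A.T@c,K,D)[0].ravel()
            q=p.round().astype(int);o.append((x,*map(int,q),int(h[q[1],q[0]])) if 0<=q[0]<560 and 0<=q[1]<420 else (x,))
        print(nm,y,[(a[0],a[-1]) for a in o],o[0])
s=r.sense();im=r.snapshot('wrist');prof('wrist',range(-125,-80,3),s,im);cv2.imwrite('pics/x5w.png',im[:,:,::-1])
h=cv2.cvtColor(im,cv2.COLOR_RGB2HSV);m=((h[:,:,2]>185)&(h[:,:,1]<60)).astype(np.uint8)
m[260:]=0
for c in cv2.findContours(m,0,2)[0]:
    if cv2.contourArea(c)>800:print(cv2.minAreaRect(c))
print(s['time'],s['tool_pos'])
E
python3 m.py
```

```text
time: 30.85
tool_pos: [608.9, 136.0, 120.5]
tcp_rot: [180.0, -0.1, 11.8]
ft_force: [2.7, 0.1, 6.9]
finger_gap: 29.6
grip_force: 23.9
time: 31.75
tool_pos: [601.3, 171.2, 266.6]
tcp_rot: [180.0, -0.1, 11.8]
ft_force: [-0.2, -0.2, 0.6]
finger_gap: 56.1
grip_force: 0.0
wrist -42.5 [(-125, 156), (-122, 157), (-119, 153), (-116, 138), (-113, 127), (-110, 110), (-107, 110), (-104, 111), (-101, 106), (-98, 32), (-95, 34), (-92, 55), (-89, 185), (-86, 188), (-83, 188)] (-125, 232, 94, 156)
wrist 42.5 [(-125, 153), (-122, 154), (-119, 30), (-116, 31), (-113, 56), (-110, 181), (-107, 185), (-104, 186), (-101, 186), (-98, 186), (-95, 185), (-92, 186), (-89, 186), (-86, 186), (-83, 186)] (-125, 309, 94, 153)
((223.67544555664062, 189.5966796875), (30.73239517211914, 138.69215393066406), 2.9507791996002197)
((313.409423828125, 181.91697692871094), (155.11431884765625, 30.449495315551758), 87.51044464111328)
((347.64263916015625, 56.974830627441406), (73.8587646484375, 34.525352478027344), 79.99201965332031)
31.75 [601.27150598 171.19665251 266.62310748]
```

Stick_b lies against the stop (x about -12). Stick_a sits about 8 mm too far up-slope, so I'll regrip it lightly and draw it 10 mm down the slope.

```bash
python3 -m handwheel '[[0.005,-0.025,0,0],[0.005,-0.025,0,0],[0,0,0.04,0],[0,0,0.04,0],[0,0,0.04,0],[0,0,0.025,0],[0,0,0.007,0],[0,0,0,0]]'; python3 e.py
python3 -m handwheel '[[0,0,0,0],[0,0,0,0],[0,0,0,0],[0,0,0,0]]' 0.02 20
python3 -m handwheel '[[0.0027,0,0.0019,0],[0.0027,0,0.0019,0],[0.0027,0,0.0019,0],[0,0,0,0]]'; python3 e.py|tail -2
```

```text
time: 32.6
tool_pos: [598.9, 220.3, 110.4]
tcp_rot: [180.0, 0.3, 11.7]
ft_force: [0.4, 0.2, 0.7]
finger_gap: 56.0
grip_force: 0.0
P- dx -15.3 dy -0.6 dz(down) -1.6
P+ dx -15.3 dy 84.4 dz(down) -1.6
32.6 [598.92944389 220.33330726 110.40292725] 11.713292094776317 [0.42642819 0.24318282 0.67631322] [-0.00859596  0.01637107  0.02462108]
time: 33.0
tool_pos: [602.1, 221.9, 115.4]
tcp_rot: [-180.0, -0.2, 11.8]
ft_force: [0.9, 0.2, 6.2]
finger_gap: 28.9
grip_force: 24.0
time: 33.4
tool_pos: [610.4, 223.6, 109.5]
tcp_rot: [-180.0, -0.3, 11.8]
ft_force: [2.2, 0.4, 4.0]
finger_gap: 29.7
grip_force: 23.7
P+ dx -27.3 dy 85.2 dz(down) -2.5
33.4 [610.44365909 223.59571932 109.49876431] 11.756745434323099 [2.21816493 0.43188608 3.96648326] [ 0.12533287 -0.45509413  0.0495332 ]
```

```bash
python3 -m handwheel '[[0,0,0,0],[0,0,0,0],[0,0,-0.01,0],[0,0,-0.03,0],[0,0,-0.04,0],[0,0,-0.04,0],[-0.015,0.05,-0.035,0],[0,0,0,0],[0,0,0,0]]' 0.056; python3 m.py
```

```text
time: 34.3
tool_pos: [605.5, 181.2, 256.8]
tcp_rot: [-180.0, -0.1, 11.7]
ft_force: [0.1, -0.0, -1.4]
finger_gap: 56.1
grip_force: 0.0
wrist -42.5 [(-125, 155), (-122, 153), (-119, 151), (-116, 140), (-113, 116), (-110, 55), (-107, 30), (-104, 34), (-101, 164), (-98, 187), (-95, 188), (-92, 188), (-89, 188), (-86, 187), (-83, 187)] (-125, 239, 99, 155)
wrist 42.5 [(-125, 154), (-122, 157), (-119, 30), (-116, 28), (-113, 111), (-110, 184), (-107, 185), (-104, 185), (-101, 184), (-98, 185), (-95, 184), (-92, 185), (-89, 185), (-86, 184), (-83, 185)] (-125, 318, 99, 154)
((237.4209747314453, 188.9407958984375), (20.647987365722656, 140.72608947753906), 2.14758563041687)
((312.1349792480469, 185.0243377685547), (148.80300903320312, 8.78050708770752), 86.18592071533203)
((328.08538818359375, 174.76829528808594), (131.1926727294922, 18.331636428833008), 83.6598129272461)
((355.7130432128906, 60.13567352294922), (75.60857391357422, 35.2047119140625), 80.21759033203125)
34.3 [605.50937979 181.21277701 256.82189996]
```

Both sticks are home: stick_a at about -3, stick_b at about -12. Now the bail: up and over it, then down behind the bar with closed fingers.

```bash
python3 -m handwheel '[[0,0,-0.045,0],[0,0,-0.045,0],[-0.04,0,0,0],[-0.04,0,0,0],[-0.04,0,0,0],[-0.038,0,0,0],[0,0,0,0]]' 0
python3 -m handwheel '[[0,0,0.04,0],[0,0,0.04,0],[0,0,0.033,0],[0,0,0,0],[0,0,0,0]]'
python3 -m handwheel '[[0.012,0,0,0],[0.012,0,0,0],[0.012,0,0,0],[0.012,0,0,0],[0,0,0,0]]'
python3 -m handwheel '[[0.012,0,0,0],[0.012,0,0,0],[0,0,0,0]]'
python3 e.py|tail -1
```

```text
time: 35.05
tool_pos: [446.3, 149.8, 343.5]
tcp_rot: [-180.0, 0.2, 11.8]
ft_force: [0.5, -0.2, 0.4]
finger_gap: 0.2
grip_force: 0.0
time: 35.55
tool_pos: [449.7, 149.9, 231.6]
tcp_rot: [-180.0, 0.2, 11.8]
ft_force: [0.8, 0.1, 0.4]
finger_gap: 0.2
grip_force: 0.0
time: 36.05
tool_pos: [499.5, 159.9, 234.8]
tcp_rot: [-180.0, -0.2, 11.8]
ft_force: [-0.7, -0.8, -0.0]
finger_gap: -0.1
grip_force: 0.0
time: 36.35
tool_pos: [521.9, 164.6, 233.7]
tcp_rot: [-180.0, -0.1, 11.8]
ft_force: [-0.5, 0.4, -0.5]
finger_gap: 0.0
grip_force: 0.0
36.35 [521.90802347 164.55460591 233.74155506] 11.757984237681171 [-0.46511618  0.3774952  -0.4824083 ] [-0.05203112  0.03163936 -0.01641655]
```

```bash
python3 -m handwheel '[[0.012,0,0,0],[0.012,0,0,0],[0.01,0,0,0],[0,0,0,0],[0,0,0,0],[0,0,0,0]]'
python3 -m handwheel '[[-0.04,0,-0.01,0],[-0.04,0,-0.03,0],[-0.04,0,-0.03,0],[-0.03,0,0,0],[0,0,0,0],[0,0,0,0],[0,0,0,0]]'
cat > b.py <<'E'
from m import *
K,D,A,c=cam('side');im=r.snapshot('side');g=cv2.cvtColor(im,cv2.COLOR_RGB2GRAY).astype(int);cv2.imwrite('pics/b.png',im[:,:,::-1])
def P(n_,X):
    K,D,A,c=cam(n_);return cv2.projectPoints(X.reshape(-1,3),cv2.Rodrigues(A.T)[0],-A.T@c,K,D)[0].reshape(-1,2)
it=cv2.cvtColor(r.snapshot('top'),cv2.COLOR_RGB2GRAY).astype(int);i0=cv2.cvtColor(cv2.imread('pics/t2.png'),cv2.COLOR_BGR2GRAY).astype(int);s0=cv2.cvtColor(cv2.imread('pics/x2s.png'),cv2.COLOR_BGR2GRAY).astype(int)
# bar positions along y, contrast of bar line vs 3 px either side
for nm,G in(('side',g),('top',it)):
  for th in(0,.2,.44,1.0,1.8,2.3,2.44,2.52,2.6):
    ph=np.arctan2(50,87)+th;best=[]
    X=np.array([O+up*(65+100*np.cos(ph))+nz*(43+100*np.sin(ph))+yd*y for y in np.r_[np.arange(-15,16,3.),np.arange(-98,-64,4),np.arange(65,98,4)]])
    p=P(nm,X).round().astype(int);k=[(a,b) for a,b in p if 5<a<555 and 5<b<415]
    e=[max(G[b+j,a+i]-(G[b+6*(nm=='top'),a+6*(nm=='side')]+G[b-6*(nm=='top'),a-6*(nm=='side')])/2 for i in(-1,0,1) for j in(-1,0,1)) for a,b in k]
    print(nm,th,len(e),np.round(np.mean(e),1))
E
python3 b.py | grep -v wrist
```

```text
time: 36.95
tool_pos: [553.6, 171.1, 232.3]
tcp_rot: [-180.0, 0.0, 11.8]
ft_force: [-0.5, -0.6, -0.7]
finger_gap: -0.1
grip_force: 0.0
time: 37.65
tool_pos: [407.5, 140.6, 301.8]
tcp_rot: [180.0, 0.0, 11.8]
ft_force: [0.3, -0.2, -0.6]
finger_gap: -0.1
grip_force: 0.0
((338.1158752441406, 24.542686462402344), (51.461097717285156, 20.42983627319336), 83.6598129272461)
((233.715576171875, 31.01165199279785), (21.023361206054688, 63.15104675292969), 3.094058036804199)
37.65 [407.45396131 140.60712166 301.83702162]
side 0 29 18.4
side 0.2 29 -0.2
side 0.44 29 5.9
side 1.0 29 -1.4
side 1.8 29 -3.5
side 2.3 29 14.1
side 2.44 29 55.4
side 2.52 29 10.9
side 2.6 29 -30.9
top 0 29 -14.9
top 0.2 29 23.8
top 0.44 29 10.6
top 1.0 29 14.5
top 1.8 29 12.4
top 2.3 29 44.7
top 2.44 29 56.0
top 2.52 29 1.9
top 2.6 29 -30.7
```

Both views peak at 2.44 rad, so the bail lies across the sticks. One last numeric check of the sticks, then I hand in.

```bash
python3 - <<'E'
from m import *
prof('top',list(range(-125,-85,4))+list(range(85,125,4)),None,r.snapshot('top'))
E
```

```text
wrist -42.5 [(-125, -125), (-122, -122), (-119, -119), (-116, -116), (-113, -113), (-110, -110), (-107, -107), (-104, -104), (-101, -101), (-98, -98), (-95, -95), (-92, -92), (-89, -89), (-86, -86), (-83, -83)] (-125,)
wrist 42.5 [(-125, -125), (-122, -122), (-119, -119), (-116, -116), (-113, -113), (-110, -110), (-107, -107), (-104, -104), (-101, -101), (-98, -98), (-95, -95), (-92, -92), (-89, -89), (-86, -86), (-83, -83)] (-125,)
((338.5440979003906, 23.996074676513672), (50.02497482299805, 20.74044418334961), 84.92039489746094)
((234.43716430664062, 31.140899658203125), (21.114456176757812, 64.04588317871094), 5.599339485168457)
37.8 [407.51125166 140.57896295 301.51184435]
top -42.5 [(-125, 153), (-121, 152), (-117, 146), (-113, 146), (-109, 70), (-105, 113), (-101, 175), (-97, 178), (-93, 175), (-89, 175), (85, 75), (89, 71), (93, 75), (97, 76), (101, 73), (105, 73), (109, 74), (113, 71), (117, 73), (121, 74)] (-125, 145, 167, 153)
top 42.5 [(-125, 82), (-121, 82), (-117, 117), (-113, 176), (-109, 176), (-105, 176), (-101, 176), (-97, 176), (-93, 175), (-89, 176), (85, 75), (89, 64), (93, 59), (97, 60), (101, 62), (105, 61), (109, 60), (113, 59), (117, 58), (121, 60)] (-125, 172, 162, 82)
```

```bash
python3 -c "
from bench import r
print(r.hand_in())"
```

```text
the job is handed in; nothing more can be done
None
```

I handed the job in at about 38 s: both sticks are in the cradle heavy end low, and the bail is over centre and reads 2.44 rad across both; on the first try stick_a's low end caught on the low rest (39 N at the wrist), so I lifted it and laid it in again.

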